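Snap the terminal cover off the crimper's control box

ROBOT

A 6-joint arm with a two-finger parallel gripper is mounted at the origin on the work surface. World frame = base frame: x ahead of the robot, y to its left, z up, the work surface at z = 0. Lengths are in m, angles in degrees, forces in N, time in s.
With the tool pointing down it reaches from about 0.3 to 0.75 m from the base axis. Payload 8.5 kg.
Tool frame: the origin (TCP) lies between the finger pads; the fingertips stand 14 mm ahead of it and the grasp point (between the pads) lies 5 mm behind it; x points along the fingers, z is the direction in which the jaws open and shut, and the axes are right-handed (so a half turn about x gives the same grasp; the last joint's range is limited). The gripper opens to 85 mm and grips with 20 to 120 N. Pads are 22 mm wide; open, the fingers measure 114 mm over their backs; the gripper's body (76 mm by 85 mm) begins 54 mm behind the grasp point. The pads swing forward as they close: fully open they stand 13 mm farther back than shut.
Start: joints at [51.95, 21.807, 74.336, -0, 83.858, -12.336], TCP at [0.239, 0.496, 0.21] pointing down, gripper open.
Joint ranges: [-178.18, 178.18], [-50.72, 133.34], [12.68, 142.11], [-81.47, 261.47], [9.98, 163.14], [-165.26, 165.26]. Speed limits (degrees/s): [136.94, 136.94, 180, 180, 180, 180].

INTERFACE

Orientations are given as a 3x3 rotation matrix whose columns are the frame's x, y, z axes.
In Python, from rig import env gives the robot as it stands.
- The arm moves only by the shell command python3 -m jog 'ROWS' [FORCE]. ROWS is JSON, a list of rows, each a list of 5 numbers: the opening, from -1 (shut) to 1 (fully open), so that 0 is half open, then the shift along the tool's x, y, z in m, then the turn about the tool's x in rad. In form: [[claw, dx, dy, dz, yaw], ...]. A call has 1 to 20 rows; each row is the pose to reach, as a shift and turn from the pose commanded when the call began, along the tool's axes at that moment; what a row does not reach only later rows make up. A row lasts 1/10 s, in which the tool goes at most 50 mm and 8.59 degrees, less where a joint would pass 70% of its speed; a pose out of reach is approached as far as the arm can. A call with a gripper value outside its range is refused whole. The fingers move at their own pace and stop on an object; FORCE is the grip in N (left out, the last holds). Time passes only in rows, so rows that repeat a pose let the fingers close. It gives the time, the measured TCP pose, the force and the opening at its end, in the units of the state.
- env.observe(): the state, without advancing time (a new reading comes with each control period).
- env.get_image(name): name is "scene" or "top"; returns the picture (420x560x3 uint8, red, green, blue); there is no depth.
- env.camera_model(name): a dict with "fx", "fy", "cx", "cy" (pixels), "origin" and "orientation" of the camera in the world. Camera axes: x right, y up, looking along -z (the intrinsics and any distortion apply to the point x, -y, -z); pixel columns grow to the right and rows downward; lengths in m; the calibration is good to about 2 mm. A picture is of the moment at which its call begins. camera_model takes no time and is no camera call.
- env.close_job(): hands the job in, once; it reports no verdict.
The state is a dict: "time_s": time; "q": joint angles; "qvel": joint speeds; "joint_efforts": joint torques, N m; "position": TCP position; "tool_rot": TCP orientation; "ft_force": force on the tool from outside, world axes, zero at the start; "wrist_torque": the same for the moment, N m; "grip_width": finger opening in m.
Only numpy, scipy, OpenCV 4.12 (cv2) and the standard library are available. Lean on these libraries where they do the work, as an engineer would, in place of code of your own. Each camera call takes 0.05 s, during which the arm holds its last target.

TASK

Uncover the wiring terminals of the bottle crimper's control box: press down the snap tab that sticks out at one end of the box with a closed fingertip and, while it is down, push the released cover off its seat, away from the tab, until the terminal compartment is completely open and the cover lies flat on the box's plain deck. Only press and push: do not lift or carry the cover, do not push it over the far end of the box, and leave the bottles, tools and parts standing around as they are.

Things in the scene. Friction and masses are not known exactly. Their poses are not given: they have to be found in the camera images.
- control_box: The crimper's low white control box, fixed to the bench: 246 mm long (x), 110 mm wide (y), flat top 50 mm above the bench. Origin: centre of its underside; z up. The snap tab sticks out at its -x end, air fittings (to x = +0.141) at its +x end. The covered terminal compartment lies near the tab; the plain flat deck takes up the rest of the top.
- compartment (a point): Centre of the sunken terminal compartment's mouth, at (-0.069, 0, 0.050) in the box's frame: 74 mm long (x), 70 mm wide, hidden by the cover at first. Guide rails along both sides, x = -0.123 to -0.030 of the box, inner gap 71 mm, tops 58 mm above the bench, have lips that hold the cover down by its side tongues, so that it can only slide to +x.
- deck (a point): Centre of the clear part of the deck, at (0.0465, 0, 0.050) in the box's frame. The deck is level with the cover's underside, plain and flat from the compartment (x = -0.032) to the box's far end (x = +0.123), 110 mm wide.
- cover: Black ribbed plastic terminal cover, loose, about 70 g: 92 mm long (x), 68 mm wide (81 mm over the thin side tongues), 12 mm thick. Origin: centre of its underside, seated at (-0.072, 0, 0.050) of the box, axes as the box's. It must slide 86 mm to the box's +x to open the compartment; at 88 mm it is clear of the rails, up to 149 mm wholly on the deck. Sliding takes up to about 10 N.
- cover_back (a point): Middle of the cover's upright end face on the tab's side, half-way up its thickness (56 mm above the bench), 46 mm from the cover's origin: the face to push on, towards the box's +x. Just behind it a small window in the cover holds the tab's nib, which blocks the cover until the tab is pressed.
- tab_pad (a point): Centre of the upper face of the snap tab's press pad; moves with it. Black plastic pad, 31 mm long (box's x), 36 mm wide, 4 mm thick; at rest at x = -0.137 of the box, top 62 mm above the bench, level with the cover's top, 3 mm from its end face. It juts out 29 mm past the box's end with nothing behind, so a fingertip may overhang it outwards but must come down clear of the cover.
- tab (a joint): Bend of the springy tab in rad: 0 at rest, grows as the pad goes down. It lets the cover go at 0.062 (pad's inner edge 5 mm down, 6 N); stop at 0.095 (7 mm, 8 N): a flat fingertip then stands 55 mm above the bench, over the box's top and the nib (53.5 mm), facing the cover's end. It springs back when let go and catches again unless the cover has moved 4 mm; after 20 mm the nib is free of it.
- flacon_a: Square clear-glass perfume bottle, 42 x 30 mm and 60 mm tall to the shoulder, with a round neck 21 mm wide up to 80 mm. Stands on the bench beside the tab, about 80 mm to the box's +y side of it. Origin: centre of its underside. Bystander.
- flacon_b: Square clear-glass perfume bottle, 42 x 30 mm and 60 mm tall to the shoulder, with a round neck 21 mm wide up to 80 mm. Stands on the bench beside the box on its -y side. Origin: centre of its underside. Bystander.
- flacon_c: Square clear-glass perfume bottle, 42 x 30 mm and 60 mm tall to the shoulder, with a round neck 21 mm wide up to 80 mm. Stands on the bench beyond the box's +x end. Origin: centre of its underside. Bystander.
- crimp_die: Steel crimping die, a stepped round piece 38 mm wide at the foot and 40 mm tall, standing about 85 mm to the box's -y side of the tab. Origin: centre of its underside. Bystander.
- screwdriver: Screwdriver 160 mm long lying along the box on its +y side. Origin: on its axis, on the bench. Bystander.
- collar: Small brass crimp collar, a ring 24 mm wide and 14 mm tall, lying near the box's +x, +y corner. Origin: centre of its underside. Bystander.
- jar: Closed jar, 60 mm wide and 75 mm tall, standing to the left. Origin: centre of its underside. Bystander.
Not all that is in view belongs to the job. There is more than one size of the cover; the job needs the largest.

How it is judged:
By the outcome, as a careful person would: the job done as asked, in the order asked, and still so for the second after the job is handed in, with the robot touching nothing.
It also fails if it takes over 35 s, if anything falls off the work surface, if the arm or the gripper's body presses on something with over 40 N, if the wrist force passes 120 N, or if a joint passes its speed limit or range.

## Working session

There is one attempt and no reset: what is moved stays moved. The work goes in short steps, Python scripts to look and compute and a shell command to move; the robot and the scene stay as the last step left them, time stands still between calls to the robot, and variables do not carry over. Pictures are saved under pics/ and viewed, and the job is handed in when it is done.

```bash
ls; mkdir -p pics; python3 - <<'E'
from rig import env
import cv2,numpy as np
for n in("scene","top"):
    im=env.get_image(n); cv2.imwrite(f"pics/{n}0.png",cv2.cvtColor(im,cv2.COLOR_RGB2BGR)); print(env.camera_model(n))
o=env.observe();print(o)
E
```

```text
pics
{'fx': 394.19499198274355, 'fy': 394.19499198274355, 'cx': 278.43370935546545, 'cy': 207.9605815841431, 'origin': array([ 0.93672802, -0.17751566,  0.78533602]), 'orientation': array([[ 0.62148631, -0.66417806,  0.41547837],
       [ 0.78328807,  0.53671203, -0.31368773],
       [-0.01464773,  0.52039188,  0.85380193]])}
{'fx': 401.116680831282, 'fy': 401.116680831282, 'cx': 276.30858972676015, 'cy': 205.64572779447306, 'origin': array([0.54144701, 0.09033157, 1.05604485]), 'orientation': array([[-0.02448506,  0.9985722 , -0.0474768 ],
       [-0.9996487 , -0.02493819, -0.00897552],
       [-0.0101467 ,  0.04724035,  0.99883201]])}
{'time_s': 0.1, 'q': array([ 5.19498842e+01,  2.18371794e+01,  7.43794152e+01, -1.29225247e-03,
        8.38588253e+01, -1.23361850e+01]), 'qvel': array([-0.03121782, -0.14995573, -0.30309741,  0.04851558,  0.06732551,
        0.01940548]), 'joint_efforts': array([ 4.28643762e-03, -4.49222302e+01, -2.31654131e+01, -2.11620068e-04,
        3.68736641e-03,  4.66056122e-06]), 'position': array([0.23845839, 0.4952913 , 0.20957894]), 'tool_rot': array([[-7.93658910e-04, -9.00972506e-01,  4.33875459e-01],
       [-1.05039057e-03,  4.33876107e-01,  9.00971931e-01],
       [-9.99999133e-01,  2.59325712e-04, -1.29072266e-03]]), 'ft_force': array([-0.75565348, -0.19536497,  0.26294222]), 'wrist_torque': array([-0.08090278,  0.01835754, -0.0014576 ]), 'grip_width': 0.08547450433655407}
```

View pics/scene0.png

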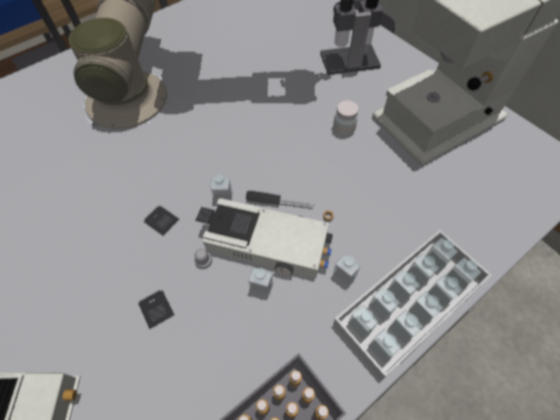

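View pics/top0.png

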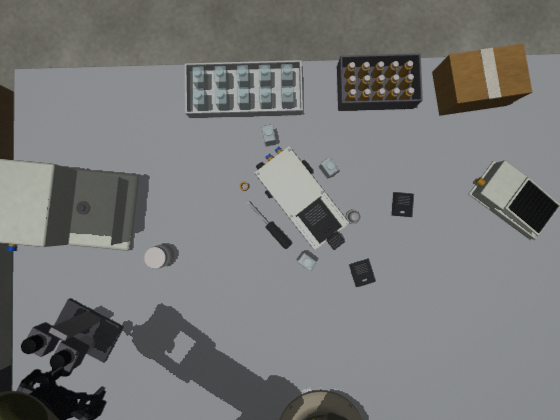

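The top view shows the white control box at about (300,198), with the black cover at (320,218) and the tab at (336,240). The loose black covers at (403,204) and (362,272) and the second box at (515,198) don't fit: the loose covers are off the box, and the second box has no tab, bottles or screwdriver around it. I'll confirm this in an enlarged crop.

```bash
python3 - <<'E'
import cv2
a=cv2.imread("pics/top0.png")[120:290,230:430]; cv2.imwrite("pics/top0c.png",cv2.resize(a,None,fx=3.5,fy=3.5,interpolation=cv2.INTER_CUBIC))
a=cv2.imread("pics/scene0.png")[165:305,180:370]; cv2.imwrite("pics/scene0c.png",cv2.resize(a,None,fx=4,fy=4,interpolation=cv2.INTER_CUBIC))
E
```

```text
(no output)
```

View pics/top0c.png

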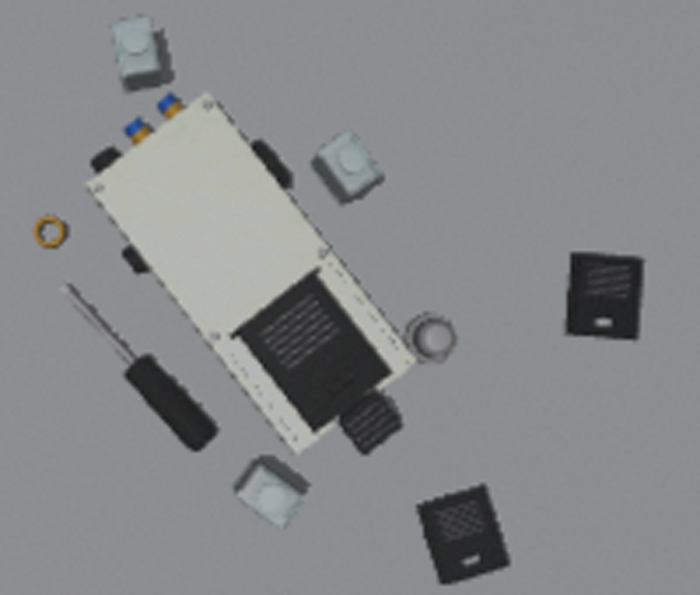

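View pics/scene0c.png

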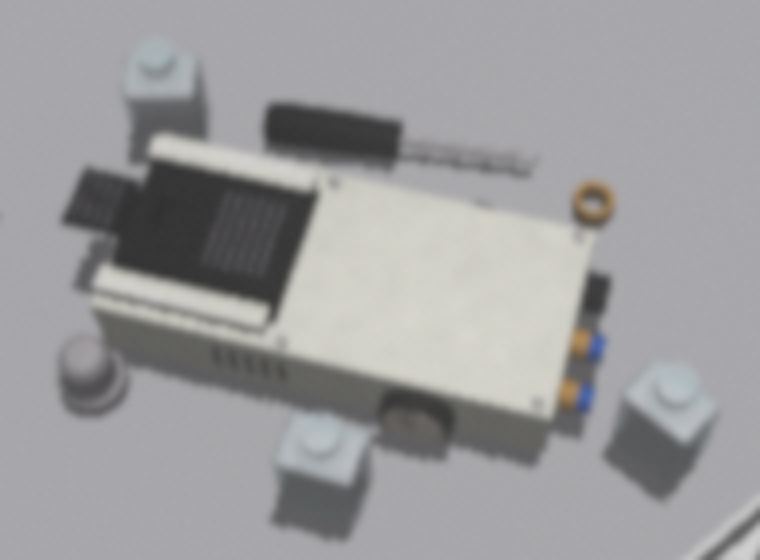

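Only the black cover on the box at crop (315,350) has the ribbed tab next to it at (370,420), and it is the largest: about 130 crop px long against about 85 for the two loose ones at (605,297) and (463,533). Next I measure the box pose.

```bash
cat > h.py <<'E'
import numpy as np,cv2
from rig import env
def ray(n,px,z):
    c=env.camera_model(n);px=np.atleast_2d(np.array(px,float))
    d=np.c_[(px[:,0]-c['cx'])/c['fx'],-(px[:,1]-c['cy'])/c['fy'],-np.ones(len(px))]@c['orientation'].T
    o=c['origin'];return o+d*((z-o[2])/d[:,2])[:,None]
def proj(n,P):
    c=env.camera_model(n);p=(np.atleast_2d(P)-c['origin'])@c['orientation']
    return np.c_[c['cx']+c['fx']*p[:,0]/-p[:,2],c['cy']-c['fy']*p[:,1]/-p[:,2]]
E
python3 - <<'E'
from h import *
for n,seed in(("top",(300,190)),("scene",(290,235))):
    im=cv2.imread(f"pics/{n}0.png"); hsv=cv2.cvtColor(im,cv2.COLOR_BGR2HSV)
    print(n,im[seed[1],seed[0]],im[260,120])
    m=(im.min(2)>(165 if n=="top" else 160)).astype(np.uint8)
    m=((im[:,:,2].astype(int)-im[:,:,0]>4)&(im[:,:,1]>140)).astype(np.uint8)
    k,l=cv2.connectedComponents(m);c=l==l[seed[1],seed[0]]
    print(c.sum()); v=im.copy(); v[c]=(0,0,255)
    cs,_=cv2.findContours(c.astype(np.uint8),0,1);cs=max(cs,key=cv2.contourArea)
    r=cv2.minAreaRect(cs);print(r); b=cv2.boxPoints(r);print(b)
    for z in(.05,.058): print(z,ray(n,b,z).round(4))
    x0,y0=(230,120) if n=="top" else(180,165)
    cv2.imwrite(f"pics/{n}m.png",cv2.resize(v[y0:y0+150,x0:x0+200],None,fx=4,fy=4,interpolation=0))
E
```

```text
top [175 181 180] [144 142 138]
2
((300.0, 189.5), (1.0, 0.0), -90.0)
[[300. 190.]
 [300. 190.]
 [300. 189.]
 [300. 189.]]
0.05 [[0.6271 0.0389 0.05  ]
 [0.6271 0.0389 0.05  ]
 [0.6297 0.0388 0.05  ]
 [0.6297 0.0388 0.05  ]]
0.058 [[0.6265 0.0393 0.058 ]
 [0.6265 0.0393 0.058 ]
 [0.629  0.0392 0.058 ]
 [0.629  0.0392 0.058 ]]
scene [201 209 210] [171 168 168]
4045
((266.0413818359375, 231.9965362548828), (119.19998168945312, 48.767208099365234), 13.671306610107422)
[[202.36691 241.60275]
 [213.8931  194.21722]
 [329.71585 222.39032]
 [318.18967 269.77585]]
0.05 [[ 0.5436 -0.0816  0.05  ]
 [ 0.4598  0.0026  0.05  ]
 [ 0.6759  0.1553  0.05  ]
 [ 0.7416  0.0646  0.05  ]]
0.058 [[ 5.479e-01 -8.270e-02  5.800e-02]
 [ 4.650e-01  7.000e-04  5.800e-02]
 [ 6.787e-01  1.517e-01  5.800e-02]
 [ 7.437e-01  6.200e-02  5.800e-02]]
```

View pics/topm.png

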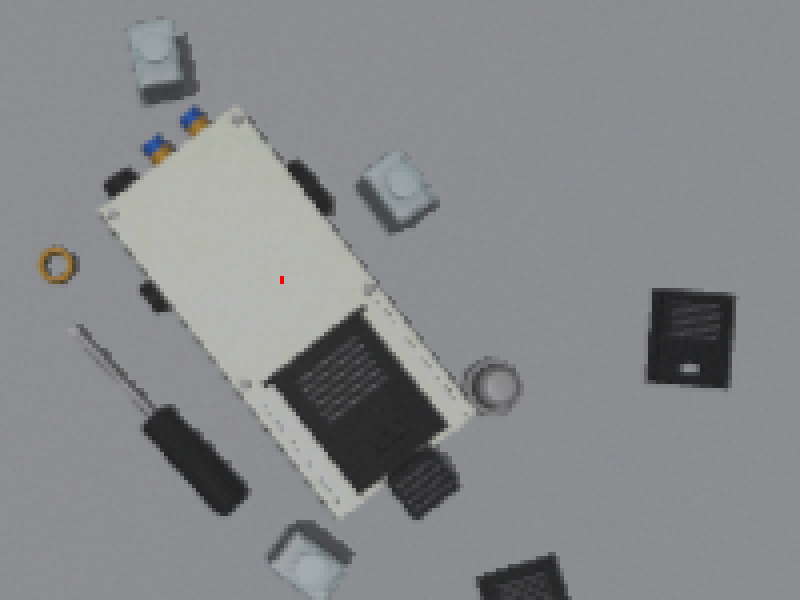

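View pics/scenem.png

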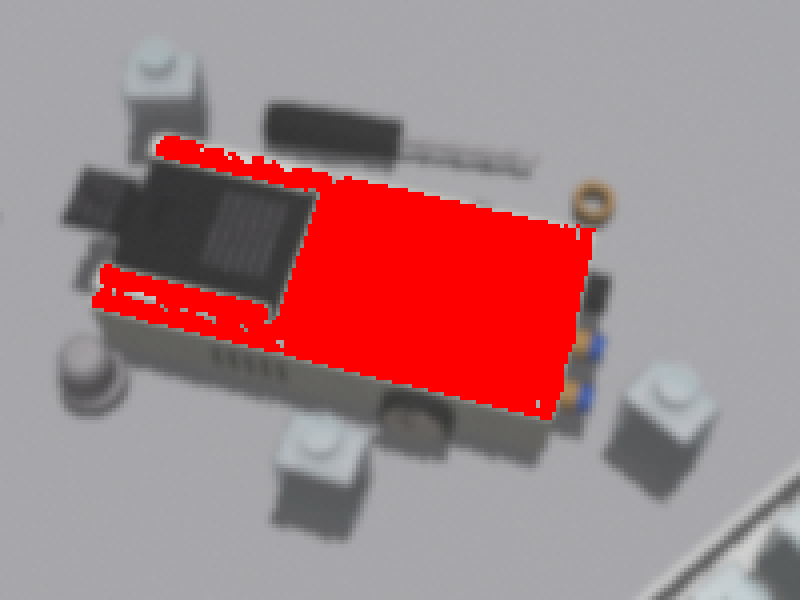

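```bash
python3 - <<'E'
from h import *
def comp(m,seed,k=5):
    m=cv2.morphologyEx(m.astype(np.uint8),cv2.MORPH_CLOSE,np.ones((k,k),np.uint8)) if k else m.astype(np.uint8)
    _,l=cv2.connectedComponents(m);return (l==l[seed[1],seed[0]]).astype(np.uint8)
for n,seed,th in(("top",(290,185),160),("scene",(290,235),188)):
    im=cv2.imread(f"pics/{n}0.png"); x=im[:,:,2].astype(int)
    c=comp((x>th),seed,3)
    cs,_=cv2.findContours(c,0,1);cs=cv2.convexHull(max(cs,key=cv2.contourArea))[:,0]
    W=ray(n,cs,.05)[:,:2]
    r=cv2.minAreaRect((W*1000).astype(np.float32));print(n,r,c.sum());print(cv2.boxPoints(r).round(1).tolist())
    a=cv2.approxPolyDP(cs[:,None],3,True)[:,0];print(np.c_[a,ray(n,a,.05)[:,:2]*1000,ray(n,a,.058)[:,:2]*1000].round(1))
# dark features
E
```

```text
top ((609.5782470703125, 36.68971252441406), (247.59169006347656, 108.35736846923828), 36.37599182128906) 3063
[[477.79998779296875, 6.900000095367432], [542.0, -80.4000015258789], [741.4000244140625, 66.5], [677.0999755859375, 153.6999969482422]]
[[288.  147.  736.9  66.2 735.3  66.4]
 [348.  222.  543.8 -78.9 543.8 -77.6]
 [315.  248.  481.    5.4 481.5   6.1]
 [255.  172.  675.5 151.  674.5 150.5]]
scene ((607.3579711914062, 36.288414001464844), (244.9896697998047, 108.33920288085938), 36.3094367980957) 3351
[[476.6000061035156, 7.400000095367432], [540.7000122070312, -79.9000015258789], [738.0999755859375, 65.19999694824219], [674.0, 152.5]]
[[219.  200.  479.8   3.  484.8   1. ]
 [327.  224.  675.2 148.2 678.  144.6]
 [317.  266.  734.   68.1 736.2  65.5]
 [243.  249.  610.5 -25.5 614.1 -27.2]]
```

```bash
cat >> h.py <<'E'
C=np.array([.6088,.0366]);A=np.radians(36.35);ex=np.array([np.cos(A),np.sin(A)]);ey=np.array([-ex[1],ex[0]])
def B(x,y,z): return np.r_[C+x*ex+y*ey,z]
def toB(p): d=np.asarray(p)[:2]-C; return np.array([d@ex,d@ey,p[2]])
def show(n,fn,box,sx=0.,tab=True,f=4):
    im=cv2.cvtColor(env.get_image(n),cv2.COLOR_RGB2BGR)
    x0,y0,w,h=box
    v=cv2.resize(im[y0:y0+h,x0:x0+w],None,fx=f,fy=f,interpolation=cv2.INTER_CUBIC)
    def poly(pts,col):
        q=proj(n,[B(*p) for p in pts]);q=((q+.5-[x0,y0])*f).astype(int)
        cv2.polylines(v,[q[:,None]],True,col,1)
    poly([(-.123,-.055,.05),(.123,-.055,.05),(.123,.055,.05),(-.123,.055,.05)],(0,0,255))
    c=-.072+sx
    poly([(c-.046,-.034,.062),(c+.046,-.034,.062),(c+.046,.034,.062),(c-.046,.034,.062)],(0,255,0))
    poly([(-.1525,-.018,.062),(-.1215,-.018,.062),(-.1215,.018,.062),(-.1525,.018,.062)],(255,255,0))
    cv2.imwrite(f"pics/{fn}.png",v)
E
python3 - <<'E'
from h import *
show("top","ov_t",(230,120,200,150)); show("scene","ov_s",(180,165,200,150))
p=B(-.137,0,.062);print(p,np.linalg.norm(p[:2]))
E
```

```text
[ 0.49845865 -0.04460213  0.062     ] 0.5004501684227803
```

View pics/ov_t.png

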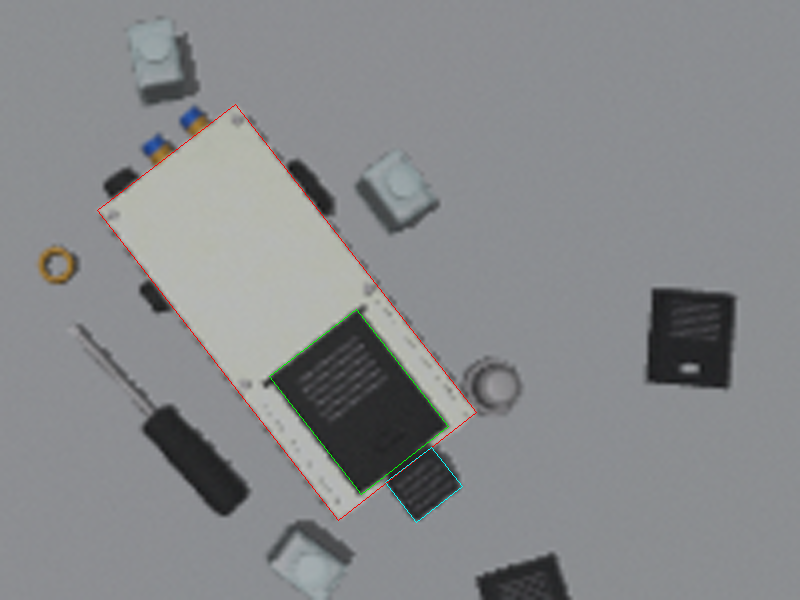

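View pics/ov_s.png

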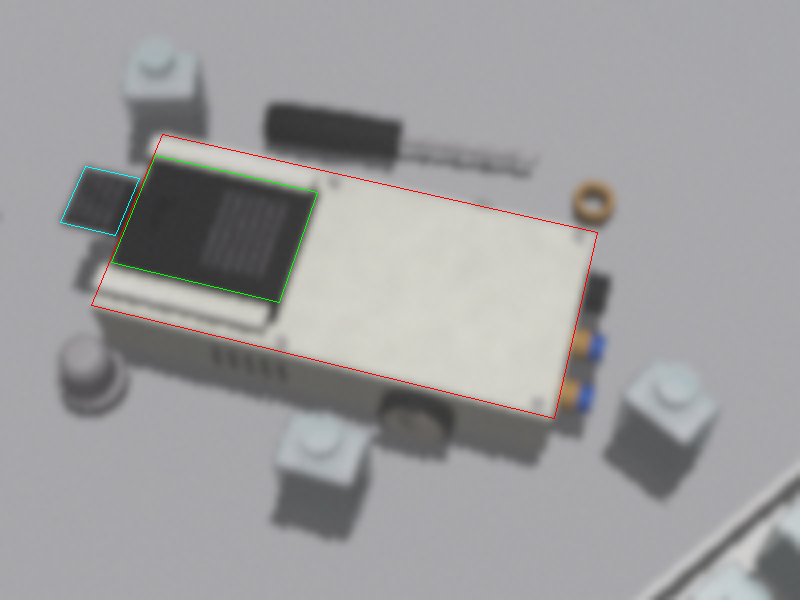

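The overlay fits in both views: box outline, cover and tab all sit within a pixel (box centre (0.609, 0.037), yaw 36.35°, size measured as 247×108 mm). Before leaving the start pose I look at what surrounds the gripper.

```bash
python3 - <<'E'
from h import *
a=cv2.imread("pics/top0.png")[220:420,0:270];b=cv2.imread("pics/scene0.png")[0:200,230:500]
cv2.imwrite("pics/near.png",cv2.resize(np.vstack([a[:,:],b]),None,fx=1.5,fy=1.5))
o=env.observe();print(proj("top",[o['position'],o['position']+[0,0,.1]]),proj("scene",[o['position'],o['position']+[0,0,.1]]))
R=o['tool_rot']
P=o['position']; T=B(-.136,0,.21)
# commanded frame assumed tool down
print((R.T@(T-P)).round(4),(R.T@np.r_[-ey,0]))
E
```

```text
[[ 89.38830307 375.11173614]
 [ 63.42172914 395.57215302]] [[318.76975843  -0.67573113]
 [321.92933231 -42.92141448]]
[-0.     -0.469  -0.3729] [ 2.23752981e-04 -8.83448453e-01 -4.68528314e-01]
```

View pics/near.png

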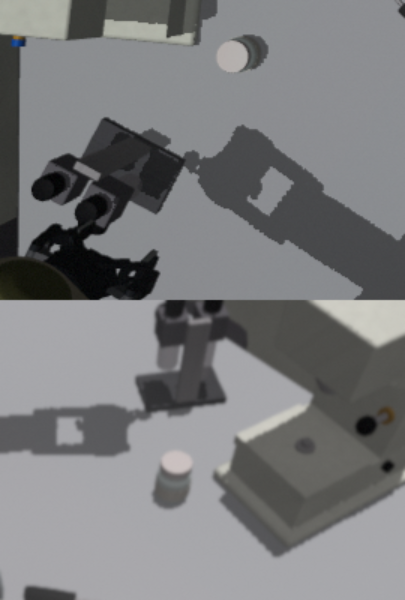

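A microscope stands just on the +x side of the gripper, at top pixels (40–120, 300–360). I'll go straight to -y first and close the gripper while moving.

```bash
python3 -m jog '[[1,0,-0.010,-0.020,0],[0.5,0,-0.022,-0.045,0],[0,0,-0.034,-0.070,0],[-0.5,0,-0.046,-0.095,0],[-1,0,-0.058,-0.120,0],[-1,0,-0.070,-0.145,0],[-1,0,-0.082,-0.170,0],[-1,0,-0.095,-0.198,0],[-1,0,-0.095,-0.198,0]]' 40
python3 - <<'E'
from h import *
o=env.observe();R=o['tool_rot'];print(o['time_s'],o['position'],o['q'],o['ft_force'],o['grip_width'])
T=B(-.136,0,.12);print((R.T@(T-o['position'])).round(4))
E
```

```text
time_s: 1.1
position: [0.2378, 0.2738, 0.2102]
tool_rot: [[-0.0, -0.9, 0.436], [-0.001, 0.436, 0.9], [-1.0, -0.0, -0.001]]
ft_force: [-0.6, 0.0, 0.7]
grip_width: -0.0002
1.1 [0.23780025 0.27377332 0.21015279] [ 3.01382632e+01  2.53897418e+00  1.00200101e+02 -2.80529849e-02
  7.72883080e+01 -3.40049666e+01] [-0.64695776  0.00230641  0.6919972 ] -0.0002362707197690752
[ 0.0903 -0.3739 -0.1719]
```

```bash
python3 -m jog '[[-1,0,-0.02,-0.01,0.12],[-1,0,-0.045,-0.02,0.25],[-1,0,-0.07,-0.032,0.38],[-1,0,-0.095,-0.044,0.51],[-1,0,-0.12,-0.055,0.64],[-1,0,-0.145,-0.067,0.77],[-1,0,-0.17,-0.078,0.90],[-1,0,-0.195,-0.09,1.03],[-1,0,-0.22,-0.101,1.16],[-1,0,-0.245,-0.113,1.29],[-1,0,-0.27,-0.124,1.42],[-1,0,-0.295,-0.136,1.55],[-1,0,-0.32,-0.147,1.68],[-1,0,-0.345,-0.159,1.81],[-1,0,-0.374,-0.172,1.94],[-1,0,-0.374,-0.172,2.056],[-1,0,-0.374,-0.172,2.056],[-1,0,-0.374,-0.172,2.056]]'
cat >> h.py <<'E'
def st(T=None):
    o=env.observe();R=o['tool_rot'];b=toB(o['position']);zz=R[:,2]
    print('t',o['time_s'],'TCP in box mm',(b*1000).round(1),'tip z',round((b[2]-.014)*1e3,1),'ang err',round(np.degrees(np.arctan2(zz@np.r_[ex,0],-zz@np.r_[ey,0])),2),'F box',(o['ft_force'][:2]@ex).round(1),(o['ft_force'][:2]@ey).round(1),o['ft_force'][2].round(1),'q',o['q'].round(1))
    if T is not None: print('shift',(R.T@(B(*T)-o['position'])*1e3).round(1))
E
python3 -c "
from h import *
st((-.136,0,.1))"
```

```text
time_s: 2.9
position: [0.5006, -0.0408, 0.21]
tool_rot: [[-0.0, 0.802, 0.597], [0.0, 0.597, -0.802], [-1.0, -0.0, -0.0]]
ft_force: [-0.2, 0.8, -0.5]
grip_width: 0.0003
t 2.9 TCP in box mm [-133.     1.8  210. ] tip z 196.0 ang err 0.34 F box 0.3 0.7 -0.5 q [-18.2  17.   81.7   0.   81.3  35.1]
shift [110.   -3.    1.8]
```

```bash
python3 -m jog '[[-1,0.03,-0.003,0.002,0.006],[-1,0.06,-0.003,0.002,0.006],[-1,0.09,-0.003,0.002,0.006],[-1,0.115,-0.003,0.002,0.006],[-1,0.125,-0.003,0.002,0.006],[-1,0.125,-0.003,0.002,0.006],[-1,0.125,-0.003,0.002,0.006]]'
python3 -c "
from h import *
st((-.136,0,.069))
show('scene','s1',(160,100,200,150));show('top','t1',(230,120,200,150))"
```

```text
time_s: 3.6
position: [0.5, -0.0447, 0.0862]
tool_rot: [[0.002, 0.807, 0.591], [-0.001, 0.591, -0.807], [-1.0, 0.001, 0.001]]
ft_force: [0.2, 0.8, 0.3]
grip_width: -0.0005
t 3.6 TCP in box mm [-135.8   -1.    86.2] tip z 72.2 ang err -0.14 F box 0.6 0.6 0.3 q [-18.6  24.6  92.9  -0.   62.4  35.1]
shift [17.2 -0.2 -1. ]
```

View pics/s1.png

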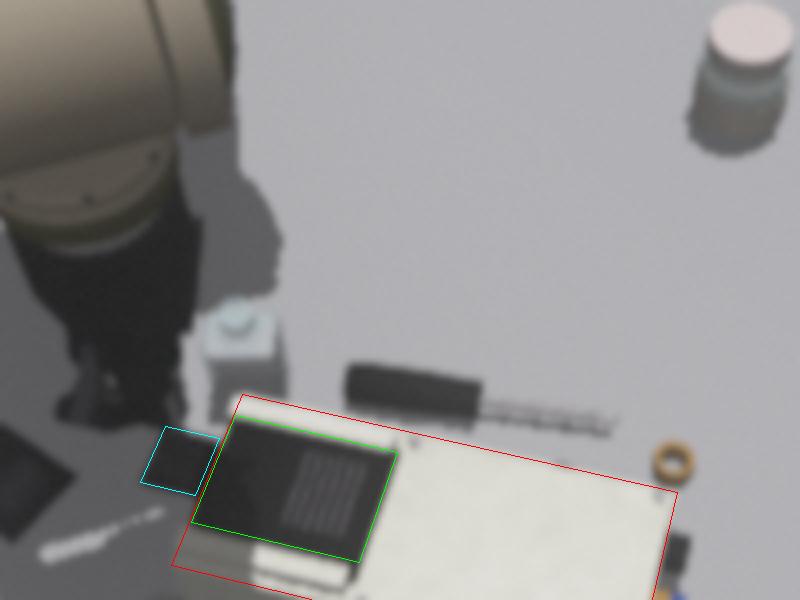

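View pics/t1.png

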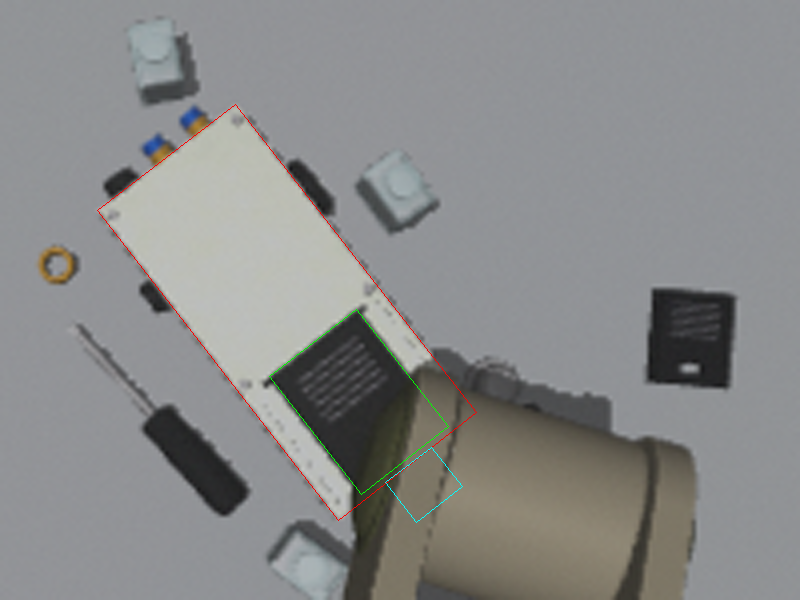

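```bash
python3 -c "
from h import *
im=cv2.cvtColor(env.get_image('scene'),cv2.COLOR_RGB2BGR)
a=im[150:240,160:260].astype(float);a=np.clip(a*2.2,0,255).astype(np.uint8)
f=6.5;v=cv2.resize(a,None,fx=f,fy=f,interpolation=cv2.INTER_CUBIC)
o=env.observe();R=o['tool_rot'];P=o['position']
for t in [(.014,0,0),(.014,.011,0),(.014,-.011,0),(.014,0,.0145),(.014,0,-.0145)]:
  q=((proj('scene',P+R@np.array(t))[0]+.5-[160,150])*f).astype(int);cv2.circle(v,tuple(map(int,q)),3,(0,0,255),-1)
cv2.imwrite('pics/s2.png',v)"
```

```text
(no output)
```

View pics/s2.png

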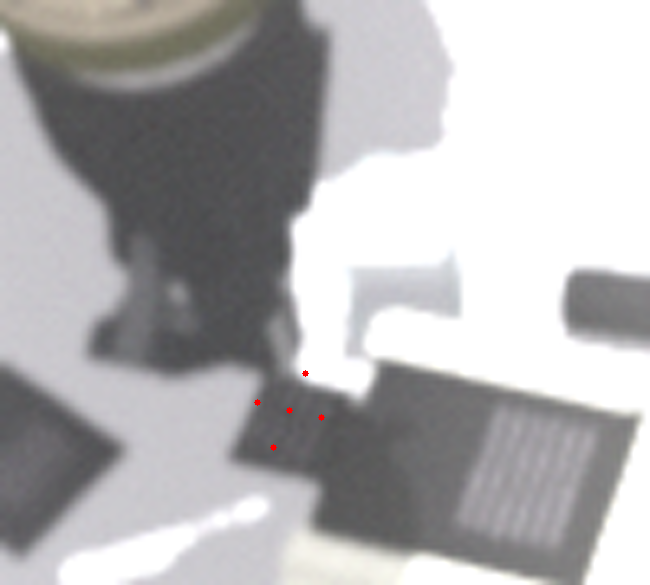

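```bash
python3 -c "
from h import *
im=cv2.cvtColor(env.get_image('scene'),cv2.COLOR_RGB2BGR)
x0,y0=130,90
a=im[y0:y0+140,x0:x0+150].astype(float);a=np.clip((a/255)**.5*255,0,255).astype(np.uint8)
f=4.2;v=cv2.resize(a,None,fx=f,fy=f,interpolation=cv2.INTER_CUBIC)
o=env.observe();R=o['tool_rot'];P=o['position'];print(o['grip_width'],P)
def poly(t,c):
  q=((proj('scene',[P+R@np.array(k) for k in t])+.5-[x0,y0])*f).astype(int);cv2.polylines(v,[q[:,None]],True,c,1)
for x,w,h,c in [(.014,.011,.0145,(0,0,255)),(-.059,.038,.0425,(0,255,0)),(-.145,.038,.0425,(255,0,0))]:
  poly([(x,w,h),(x,w,-h),(x,-w,-h),(x,-w,h)],c)
cv2.imwrite('pics/s3.png',v)"
```

```text
0.0002582608910111603 [ 0.4998847  -0.04480998  0.08610545]
```

View pics/s3.png

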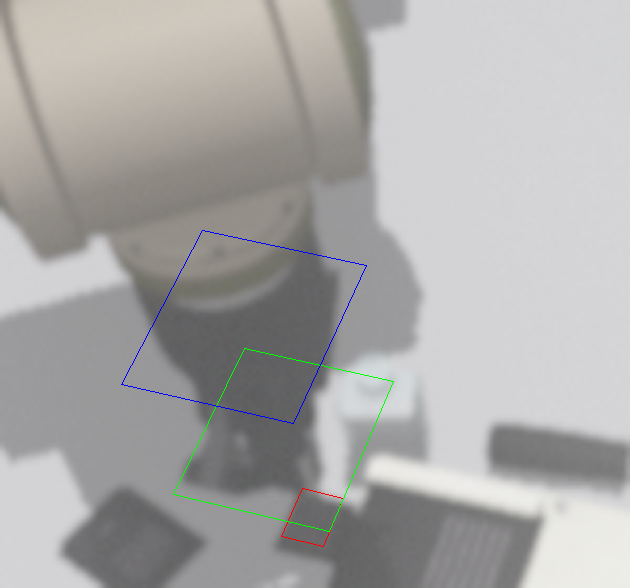

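```bash
python3 -c "
from h import *
im=cv2.cvtColor(env.get_image('scene'),cv2.COLOR_RGB2BGR)
x0,y0=160,140
a=im[y0:y0+90,x0:x0+80].astype(float);a=np.clip((a-10)*5,0,255).astype(np.uint8)
f=6.5;v=cv2.resize(a,None,fx=f,fy=f,interpolation=cv2.INTER_CUBIC)
cv2.imwrite('pics/s4.png',v)"
```

```text
(no output)
```

View pics/s4.png

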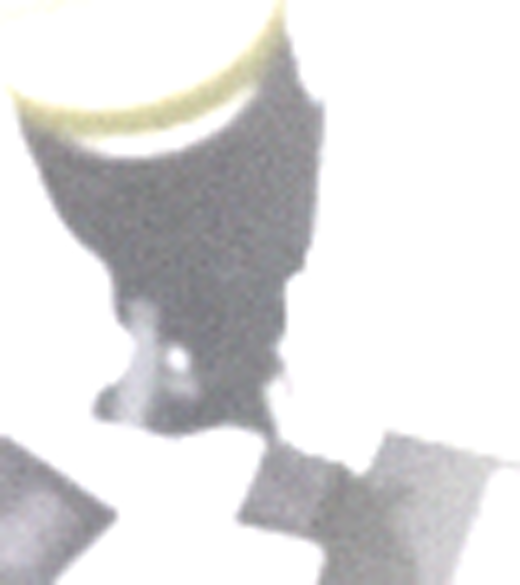

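The picture doesn't clearly show where the shut fingertips are relative to the pad, so I rise a little to see the finger shape against the bench.

```bash
python3 -m jog '[[-1,-0.03,0,0,0],[-1,-0.07,0,-0.03,0],[-1,-0.1,0,-0.06,0],[-1,-0.1,0,-0.06,0],[-1,-0.1,0,-0.06,0]]'
python3 -c "
from h import *
im=cv2.cvtColor(env.get_image('scene'),cv2.COLOR_RGB2BGR)
x0,y0=120,60
a=im[y0:y0+170,x0:x0+160].astype(float);a=np.clip((a/255)**.5*255,0,255).astype(np.uint8)
f=3.5;v=cv2.resize(a,None,fx=f,fy=f,interpolation=cv2.INTER_CUBIC)
o=env.observe();R=o['tool_rot'];P=o['position'];print(o['grip_width'],P)
w=v.copy()
def poly(t,c):
  q=((proj('scene',[P+R@np.array(k) for k in t])+.5-[x0,y0])*f).astype(int);cv2.polylines(w,[q[:,None]],True,c,1)
for x,b,h,c in [(.014,.011,.0145,(0,0,255)),(-.059,.038,.0425,(0,255,0))]:
  poly([(x,b,h),(x,b,-h),(x,-b,-h),(x,-b,h)],c)
poly([(.014,0,0),(-.16,0,0)],(255,0,0))
cv2.imwrite('pics/s5.png',cv2.resize(np.hstack([v,w]),(800,425)))"
```

```text
time_s: 4.35
position: [0.4641, 0.0039, 0.1857]
tool_rot: [[0.002, 0.807, 0.591], [-0.001, 0.591, -0.807], [-1.0, 0.001, 0.002]]
ft_force: [-0.0, 0.1, 0.4]
grip_width: -0.0001
0.0002178429133315932 [0.46406845 0.00350257 0.18480893]
```

View pics/s5.png

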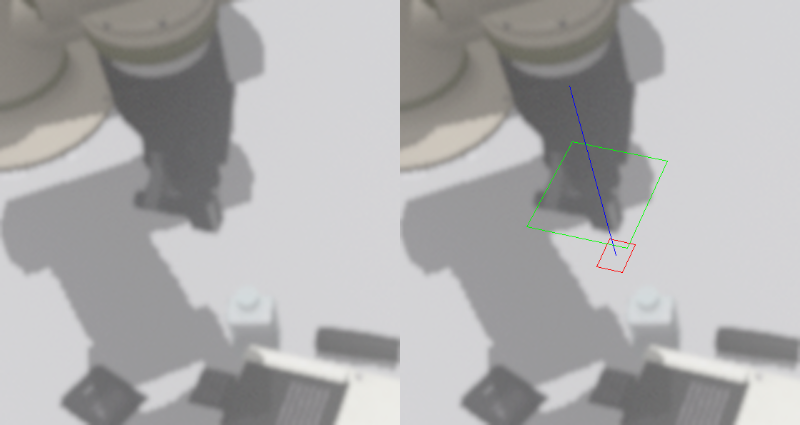

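```bash
python3 -c "
from h import *
im=cv2.cvtColor(env.get_image('scene'),cv2.COLOR_RGB2BGR)
x0,y0=145,85
a=im[y0:y0+80,x0:x0+75].astype(float);a=np.clip((a/130)**.6*255,0,255).astype(np.uint8)
f=7;v=cv2.resize(a,None,fx=f,fy=f,interpolation=cv2.INTER_CUBIC)
cv2.imwrite('pics/s6.png',v)
t=cv2.cvtColor(env.get_image('top'),cv2.COLOR_RGB2BGR)
cv2.imwrite('pics/t6.png',cv2.resize(t[150:400,180:480],None,fx=2.5,fy=2.4))
print(proj('top',env.observe()['position']))
"
```

```text
[[321.57934951 259.50547739]]
```

View pics/s6.png

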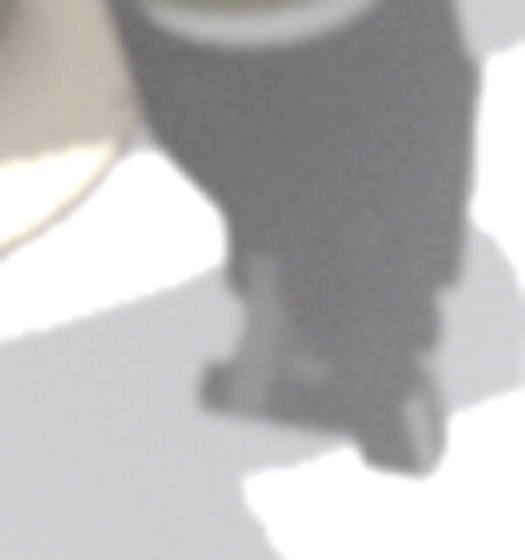

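View pics/t6.png

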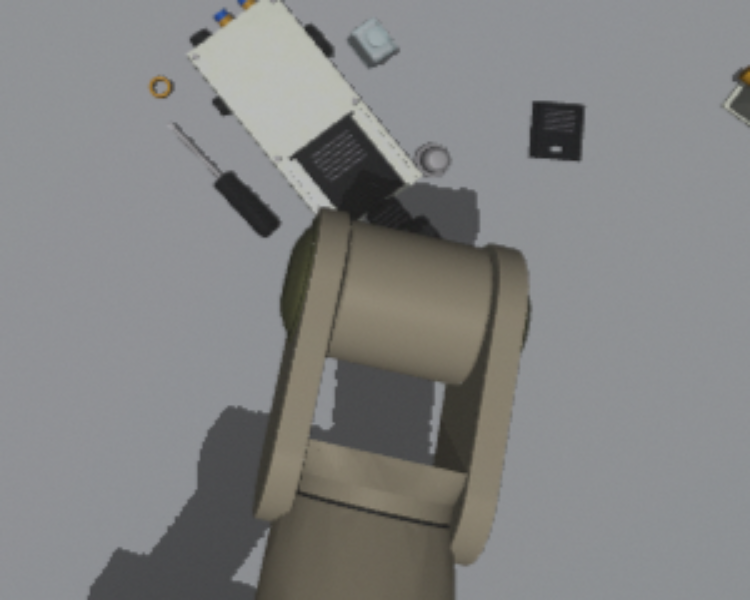

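```bash
python3 -m jog '[[-1,0.02,-0.002,0.03,0],[-1,0.05,-0.002,0.059,0],[-1,0.085,-0.002,0.059,0],[-1,0.098,-0.002,0.059,0],[-1,0.098,-0.002,0.059,0],[-1,0.098,-0.002,0.059,0]]'
python3 -c "
from h import *
st((-.138,0,.078))"
```

```text
time_s: 5.1
position: [0.4974, -0.0455, 0.087]
tool_rot: [[-0.001, 0.808, 0.589], [0.0, 0.589, -0.808], [-1.0, -0.0, -0.001]]
ft_force: [-0.1, -0.3, 0.7]
grip_width: -0.0
t 5.1 TCP in box mm [-1.384e+02 -1.000e-01  8.700e+01] tip z 73.0 ang err -0.23 F box -0.2 -0.2 0.7 q [-18.8  24.4  93.1  -0.   62.5  35.1]
shift [ 9.   0.4 -0.1]
```

Now I press in small steps while watching the force. If the tip length is right, contact should come at TCP z = 76 mm.

```bash
python3 -m jog '[[-1,0.005,0,0,0],[-1,0.009,0,0,0],[-1,0.009,0,0,0]]' | grep -E "pos|force"; python3 -m jog '[[-1,0.002,0,0,0],[-1,0.004,0,0,0],[-1,0.004,0,0,0]]'| grep -E "pos|force"; python3 -c "
from h import *
st((-.138,0,.078))"
```

```text
position: [0.4971, -0.045, 0.078]
ft_force: [0.2, 0.4, -0.8]
position: [0.4971, -0.0451, 0.074]
ft_force: [-0.2, 0.7, 0.7]
t 5.7 TCP in box mm [-138.4    0.4   74. ] tip z 60.0 ang err -0.21 F box 0.2 0.7 0.7 q [-18.8  25.4  94.1  -0.   60.5  35.1]
shift [-4.   0.4  0.4]
```

```bash
python3 -m jog '[[-1,0.002,0,0,0],[-1,0.003,0,0,0],[-1,0.003,0,0,0]]' | grep -E "pos|force"; python3 -c "
from h import *
st()
show('scene','s7',(160,140,100,80),f=7)"
```

```text
position: [0.4971, -0.0451, 0.071]
ft_force: [-0.9, -0.7, -0.3]
t 6.0 TCP in box mm [-138.4    0.4   71. ] tip z 57.0 ang err -0.21 F box -1.2 -0.1 -0.3 q [-18.8  25.7  94.3  -0.   60.   35.1]
```

View pics/s7.png

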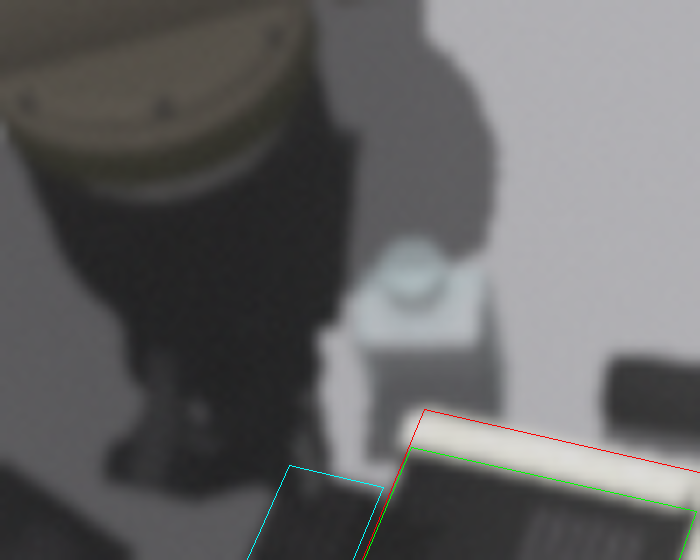

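```bash
python3 -c "
from h import *
o=env.observe();R=o['tool_rot'];P=o['position']
for nm,px in [('left',(175.5,207)),('mid',(189,210.7)),('midR',(200,208)),('right',(206,206)),('s6style tip',(0,0))][:4]:
  for tx in (.014,0,-.014,-.03):
    print(nm,tx,(R.T@(ray('scene',px,P[2]-tx)[0]-P)*1e3).round(0))
# s6 pose
P2=np.array([.4641,.0037,.185])
for nm,px in [('knob',(145+215/7,85+395/7)),('bar end',(145+345/7,85+435/7)),('tipL',(145+370/7,85+462/7)),('tipR',(145+430/7,85+470/7)),('tipRtop',(145+430/7,85+370/7))]:
  for tx in (.014,0,-.014,-.03):
    print(nm,tx,(R.T@(ray('scene',px,P2[2]-tx)[0]-P2)*1e3).round(0))
"
```

```text
left 0.014 [ 14. -69.  -4.]
left 0 [  0. -62.   4.]
left -0.014 [-14. -55.  11.]
left -0.03 [-30. -48.  19.]
mid 0.014 [ 14. -37.  -2.]
mid 0 [  0. -31.   5.]
mid -0.014 [-14. -25.  12.]
mid -0.03 [-30. -18.  20.]
midR 0.014 [ 14. -16. -15.]
midR 0 [  0. -10.  -8.]
midR -0.014 [-14.  -5.  -0.]
midR -0.03 [-30.   2.   8.]
right 0.014 [ 14.  -5. -23.]
right 0 [  0.   0. -16.]
right -0.014 [-14.   6.  -8.]
right -0.03 [-30.  12.   0.]
knob 0.014 [ 14. -79. -33.]
knob 0 [  0. -71. -23.]
knob -0.014 [-14. -63. -12.]
knob -0.03 [-30. -54.  -0.]
bar end 0.014 [ 14. -36. -29.]
bar end 0 [  0. -29. -18.]
bar end -0.014 [-14. -22.  -8.]
bar end -0.03 [-30. -14.   4.]
tipL 0.014 [ 14. -26. -21.]
tipL 0 [  0. -19. -11.]
tipL -0.014 [-14. -12.  -1.]
tipL -0.03 [-30.  -4.  11.]
tipR 0.014 [ 14.  -8. -23.]
tipR 0 [  0.  -1. -12.]
tipR -0.014 [-14.   5.  -2.]
tipR -0.03 [-30.  12.   9.]
tipRtop 0.014 [ 14. -21. -58.]
tipRtop 0 [  0. -15. -47.]
tipRtop -0.014 [-14.  -8. -36.]
tipRtop -0.03 [-30.  -0. -23.]
```

```bash
python3 -c "
from h import *
im=cv2.cvtColor(env.get_image('scene'),cv2.COLOR_RGB2BGR)
x0,y0=165,180
a=cv2.medianBlur(im,3)[y0:y0+50,x0:x0+60].astype(float);a=np.clip((a-20)*3.2,0,255).astype(np.uint8)
f=12;v=cv2.resize(a,None,fx=f,fy=f,interpolation=cv2.INTER_CUBIC)
o=env.observe();R=o['tool_rot'];P=o['position'];print(P)
for tx,c in((.014,(0,0,255)),(-.014,(255,0,0))):
  q=((proj('scene',[P+R@np.array([tx,*k]) for k in [(.011,.0145),(.011,-.0145),(-.011,-.0145),(-.011,.0145)]])+.5-[x0,y0])*f).astype(int);cv2.polylines(v,[q[:,None]],True,c,1)
cv2.imwrite('pics/s8.png',v)"
```

```text
[ 0.49722475 -0.04510876  0.07112696]
```

View pics/s8.png

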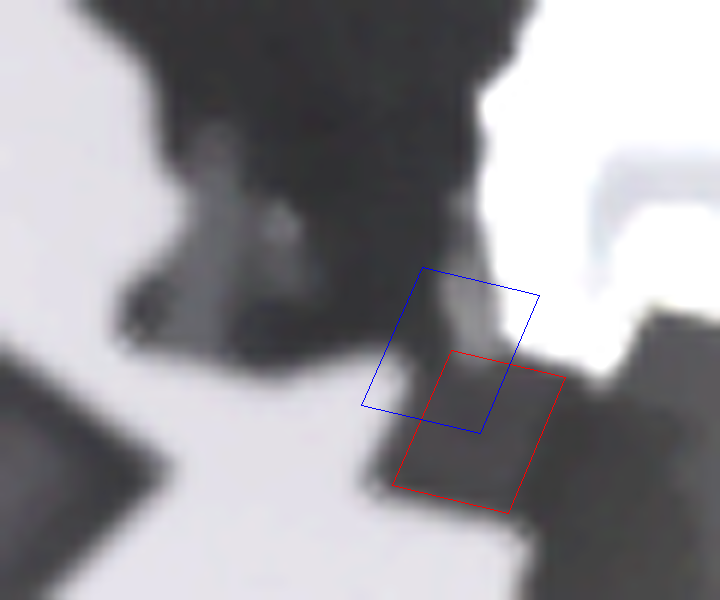

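```bash
python3 -c "
from h import *
from scipy.optimize import least_squares
R=env.observe()['tool_rot']
P8=np.array([.49722,-.04511,.07113]);P4=np.array([.4999,-.0448,.0861]);P6=np.array([.46407,.0035,.1848])
g8=lambda x,y:(165+x/12-.5,180+y/12-.5);g4=lambda x,y:(160+x/6.5-.5,140+y/6.5-.5);g6=lambda x,y:(145+x/7-.5,85+y/7-.5)
F={'Lgrey bottom':[(P8,g8(205,335)),(P4,g4(130,420)),(P6,g6(250,400))],
'Lgrey top':[(P8,g8(215,140)),(P4,g4(140,305)),(P6,g6(262,262))],
'knob':[(P8,g8(130,320)),(P4,g4(97,408)),(P6,g6(203,392))],
'step right':[(P8,g8(480,95)),(P4,g4(288,275)),(P6,g6(445,288))],
'Rgrey bottom':[(P8,g8(478,365)),(P4,g4(272,430)),(P6,g6(430,460))]}
for k,v in F.items():
  r=least_squares(lambda d:np.concatenate([(proj('scene',P+R@d)[0]-p) for P,p in v]),np.zeros(3))
  print(k,(r.x*1e3).round(0),r.fun.round(1))
"
```

```text
Lgrey bottom [-111.    0.   58.] [-0.6  0.1  0.5 -0.1  0.1 -0. ]
Lgrey top [-136.    1.   38.] [-0.1 -0.4  0.3  0.4 -0.1 -0. ]
knob [-108.  -12.   56.] [-0.2 -0.2 -0.3  0.2  0.4 -0. ]
step right [-67.   8. -22.] [ 0.6 -1.   0.8  1.1 -1.3 -0.1]
Rgrey bottom [-49.  17.  19.] [-0.8 -0.5  1.7  0.6 -0.8 -0.1]
```

The state reports the tip at 57 mm with no contact, and the picture disagrees with the stated tip position. I'll look at the gripper over clear bench, where both cameras see it.

```bash
python3 -m jog '[[-1,-0.04,0,0,0],[-1,-0.09,0,0,0],[-1,-0.12,-0.03,0.04,0],[-1,-0.14,-0.06,0.08,0],[-1,-0.14,-0.09,0.12,0],[-1,-0.14,-0.12,0.16,0],[-1,-0.14,-0.15,0.2,0],[-1,-0.14,-0.15,0.2,0],[-1,-0.14,-0.15,0.2,0]]'
cat > gv.py <<'E'
from h import *
import sys
tag=sys.argv[1]
o=env.observe();R=o['tool_rot'];P=o['position'];print(P,o['grip_width'])
out=[]
for n in('scene','top'):
  im=cv2.cvtColor(env.get_image(n),cv2.COLOR_RGB2BGR)
  c=proj(n,P+R@np.array([-.05,0,0]))[0].astype(int);x0,y0=max(0,min(c[0]-55,440)),max(0,min(c[1]-60,300))
  a=np.clip((im[y0:y0+120,x0:x0+120]/255.)**.55*255,0,255).astype(np.uint8)
  f=3.3;v=cv2.resize(a,None,fx=f,fy=f,interpolation=cv2.INTER_CUBIC);print(n,x0,y0)
  def poly(t,col):
    q=((proj(n,[P+R@np.array(k) for k in t])+.5-[x0,y0])*f).astype(int);cv2.polylines(v,[q[:,None]],True,col,1)
  for x,b,h,col in [(.014,.011,.0145,(0,0,255)),(-.059,.038,.0425,(0,255,0))]:
    poly([(x,b,h),(x,b,-h),(x,-b,-h),(x,-b,h)],col)
  poly([(.014,0,0),(-.16,0,0)],(255,0,0));out.append(v)
cv2.imwrite(f'pics/{tag}.png',np.hstack(out))
E
python3 gv.py g1
```

```text
time_s: 7.0
position: [0.4937, -0.2965, 0.2105]
tool_rot: [[-0.001, 0.809, 0.588], [0.001, 0.588, -0.809], [-1.0, -0.0, -0.001]]
ft_force: [-0.8, 1.0, -0.8]
grip_width: -0.0001
[ 0.49365899 -0.29645514  0.21052829] -7.431572221432373e-05
scene 0 176
top 422 184
```

View pics/g1.png

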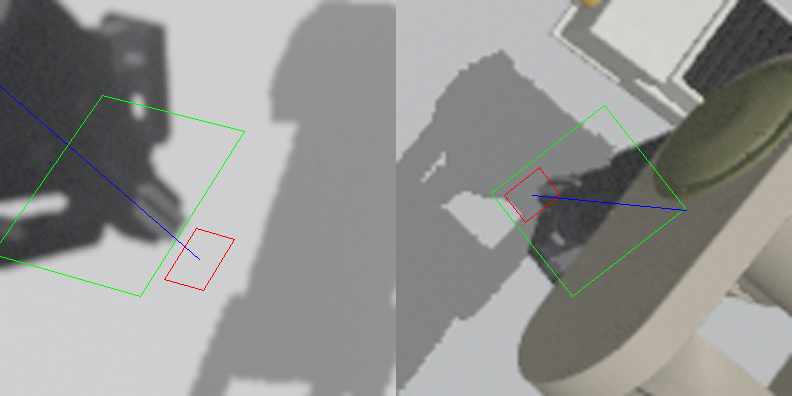

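```bash
python3 -c "
import cv2,numpy as np
from h import *
o=env.observe();R=o['tool_rot'];P=o['position']
out=[]
for n,(x0,y0) in (('scene',(30,215)),('top',(450,225))):
  im=cv2.cvtColor(env.get_image(n),cv2.COLOR_RGB2BGR)
  a=np.clip((im[y0:y0+40,x0:x0+40].astype(float)-15)*2.2,0,255).astype(np.uint8)
  v=cv2.resize(a,None,fx=10,fy=10,interpolation=cv2.INTER_CUBIC)
  for tx in (.014,0,-.015,-.03):
    q=((proj(n,P+R@np.array([tx,0,0]))[0]+.5-[x0,y0])*10).astype(int);cv2.circle(v,tuple(map(int,q)),3,(0,0,255),-1)
  out.append(v)
cv2.imwrite('pics/g2.png',np.hstack(out))"
```

```text
(no output)
```

View pics/g2.png

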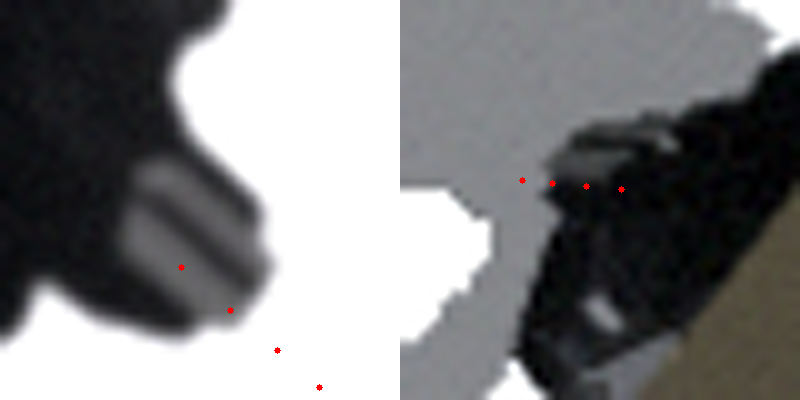

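```bash
python3 -c "
from h import *
from scipy.optimize import least_squares
o=env.observe();R=o['tool_rot'];P=o['position']
S=(30+25.6-.5,215+28-.5);T=(450+17.2-.5,225+15.8-.5)
r=least_squares(lambda d:np.r_[proj('scene',P+R@d)[0]-S,proj('top',P+R@d)[0]-T],np.zeros(3));print(r.x,r.fun)
for n in('scene','top'):
  for x in(.014,.0,-.008,-.015): print(n,x,(((proj(n,[P+R@np.array([x,y,z]) for y,z in((.011,0),(.011,.012),(.011,-.012),(-.011,.012))])+.5-((30,215) if n=='scene' else (450,225)))*10).round(0)+([0,0] if n=='scene' else [400,0])).astype(int).tolist())
"
```

```text
[-0.02577486  0.00913206 -0.00207612] [ 0.07393691 -0.00406018  0.09552979  0.02880291]
scene 0.014 [[380, 401], [341, 467], [419, 337], [223, 435]]
scene 0.0 [[340, 365], [299, 431], [379, 300], [179, 399]]
scene -0.008 [[315, 344], [274, 410], [356, 278], [153, 378]]
scene -0.015 [[294, 324], [252, 392], [335, 259], [129, 359]]
top 0.014 [[488, 138], [532, 103], [444, 173], [598, 186]]
top 0.0 [[518, 140], [563, 105], [473, 175], [629, 189]]
top -0.008 [[535, 142], [581, 106], [490, 177], [648, 191]]
top -0.015 [[551, 143], [596, 107], [505, 179], [664, 192]]
```

The two views triangulate the shut fingertip at 26 mm *behind* the reported TCP (residual under 0.1 px), not 14 mm ahead of it. That fits the missing contact. The axis itself is right sideways. I expect to touch the pad at a reported TCP z of about 36 mm, so I go back and feel for it.

```bash
python3 -m jog '[[-1,0,0.03,-0.04,0],[-1,0,0.06,-0.08,0],[-1,0,0.09,-0.12,0],[-1,0,0.12,-0.16,0],[-1,0.02,0.15,-0.2,0],[-1,0.06,0.15,-0.2,0],[-1,0.10,0.15,-0.2,0],[-1,0.14,0.15,-0.2,0],[-1,0.152,0.15,-0.2,0],[-1,0.152,0.15,-0.2,0],[-1,0.152,0.15,-0.2,0]]'
python3 -c "
from h import *
st((-.138,0,.044))"
```

```text
time_s: 8.3
position: [0.4975, -0.0444, 0.06]
tool_rot: [[0.001, 0.807, 0.591], [-0.0, 0.591, -0.807], [-1.0, 0.001, 0.001]]
ft_force: [-0.5, 0.7, 0.2]
grip_width: -0.0001
t 8.3 TCP in box mm [-137.7    0.7   60. ] tip z 46.0 ang err -0.14 F box 0.1 0.9 0.2 q [-18.7  26.6  95.    0.   58.3  35.1]
shift [16.  -0.4  0.7]
```

```bash
F='pos|force'; python3 -m jog '[[-1,0.008,0,0.0005,0],[-1,0.016,0,0.0005,0],[-1,0.018,0,0.0005,0],[-1,0.018,0,0.0005,0]]'|grep -E $F; python3 -m jog '[[-1,0.002,0,0,0],[-1,0.003,0,0,0],[-1,0.003,0,0,0]]'|grep -E $F;python3 -m jog '[[-1,0.001,0,0,0],[-1,0.002,0,0,0],[-1,0.002,0,0,0]]'|grep -E $F;python3 -m jog '[[-1,0.001,0,0,0],[-1,0.002,0,0,0],[-1,0.002,0,0,0]]'|grep -E $F
```

```text
position: [0.4973, -0.0455, 0.0409]
ft_force: [-1.2, 0.7, 1.2]
position: [0.4975, -0.0457, 0.0382]
ft_force: [-2.4, -1.5, 3.7]
position: [0.4974, -0.0457, 0.0361]
ft_force: [-3.0, -2.8, 5.2]
position: [0.4973, -0.0457, 0.0342]
ft_force: [-3.7, -4.0, 6.5]
```

```bash
python3 gv.py g3
```

```text
[ 0.49730165 -0.04574282  0.03418022] 0.0003293560513710795
scene 146 149
top 282 181
```

View pics/g3.png

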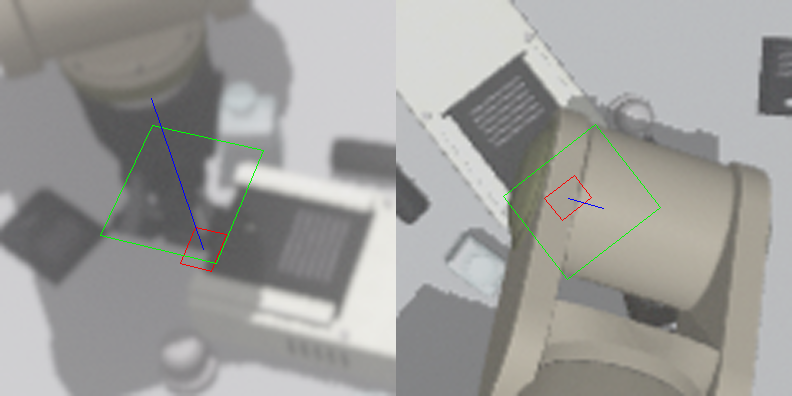

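Contact began at a reported z of about 41 mm and the force now reads 6.5 N, so the tab is bending as described. The sideways force to -x fits friction from the pad's arc. I feel 1 mm further for the stop.

```bash
python3 -m jog '[[-1,0.001,0,0,0],[-1,0.001,0,0,0]]'|grep -E 'pos|force'; python3 -c "
from h import *
st()
im=cv2.cvtColor(env.get_image('scene'),cv2.COLOR_RGB2BGR)
x0,y0=175,185
a=np.clip((im[y0:y0+45,x0:x0+60].astype(float)-15)*3,0,255).astype(np.uint8)
cv2.imwrite('pics/s9.png',cv2.resize(a,None,fx=11,fy=11,interpolation=cv2.INTER_CUBIC))"
```

```text
position: [0.4972, -0.0458, 0.0332]
ft_force: [-5.1, -4.0, 6.6]
t 9.9 TCP in box mm [-138.7   -0.2   33.2] tip z 19.2 ang err -0.2 F box -6.5 -0.2 6.6 q [-18.8  29.   96.6  -0.   54.4  35. ]
```

View pics/s9.png

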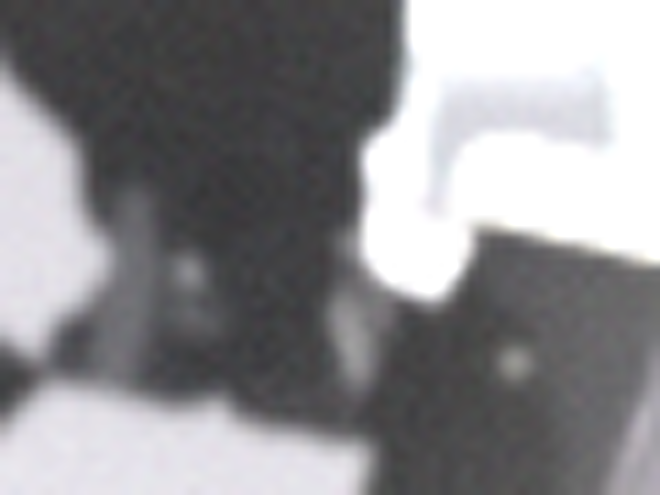

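```bash
python3 -m jog '[[-1,0.001,0,0,0],[-1,0.001,0,0,0]]'|grep -E 'pos|force';  python3 -m jog '[[-1,0.001,0,0,0],[-1,0.001,0,0,0]]'|grep -E 'pos|force'
```

```text
position: [0.4972, -0.0459, 0.0324]
ft_force: [-6.2, -3.1, 9.5]
position: [0.4973, -0.046, 0.0319]
ft_force: [-7.9, -4.7, 15.2]
```

The stop is at a reported z of about 32.5 mm, which puts the tip at 55 mm. I ease up about 1 mm and start pushing along tool +y (box +x).

```bash
python3 -m jog '[[-1,-0.0012,0,0,0],[-1,-0.0012,0.004,0,0],[-1,-0.0012,0.008,0,0],[-1,-0.0012,0.012,0,0],[-1,-0.0012,0.015,0,0],[-1,-0.0012,0.018,0,0],[-1,-0.0012,0.018,0,0]]'|grep -E 'pos|force';python3 -c "
from h import *
st();show('scene','s10',(160,140,150,115),f=5)"
```

```text
position: [0.5121, -0.0352, 0.033]
ft_force: [-4.8, -3.6, 12.1]
t 11.05 TCP in box mm [-120.5   -0.5   33. ] tip z 19.0 ang err -0.18 F box -6.0 -0.1 12.1 q [-17.1  30.   94.5  -0.1  55.5  36.7]
```

View pics/s10.png

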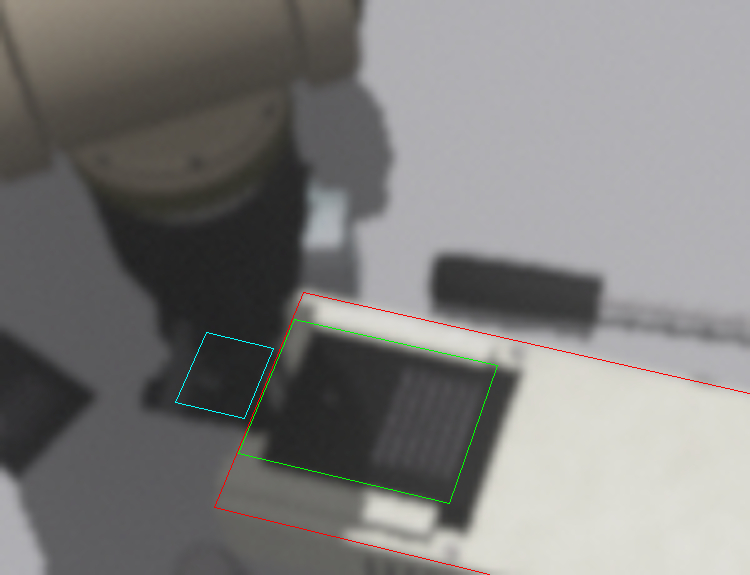

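The cover is released and has slid about 10 mm: its leading edge went from (496,365) to (518,372). I continue.

```bash
python3 -m jog '[[-1,-0.0004,0.006,0,0],[-1,-0.0004,0.012,0,0],[-1,-0.0004,0.018,0,0],[-1,-0.0004,0.024,0,0],[-1,-0.0004,0.030,-0.0003,0],[-1,-0.0004,0.036,-0.0005,0],[-1,-0.0004,0.042,-0.0005,0],[-1,-0.0004,0.048,-0.0005,0],[-1,-0.0004,0.054,-0.0005,0],[-1,-0.0004,0.06,-0.0005,0],[-1,-0.0004,0.06,-0.0005,0]]'|grep -E 'pos|force';python3 -c "
from h import *
st();show('scene','s11',(170,140,180,140),f=4.2)"
```

```text
position: [0.5608, 0.0013, 0.0327]
ft_force: [-0.0, -0.1, -0.2]
t 12.2 TCP in box mm [-59.6   0.   32.7] tip z 18.7 ang err -0.18 F box -0.1 -0.1 -0.2 q [-12.   33.6  86.7   0.   59.7  41.9]
```

View pics/s11.png

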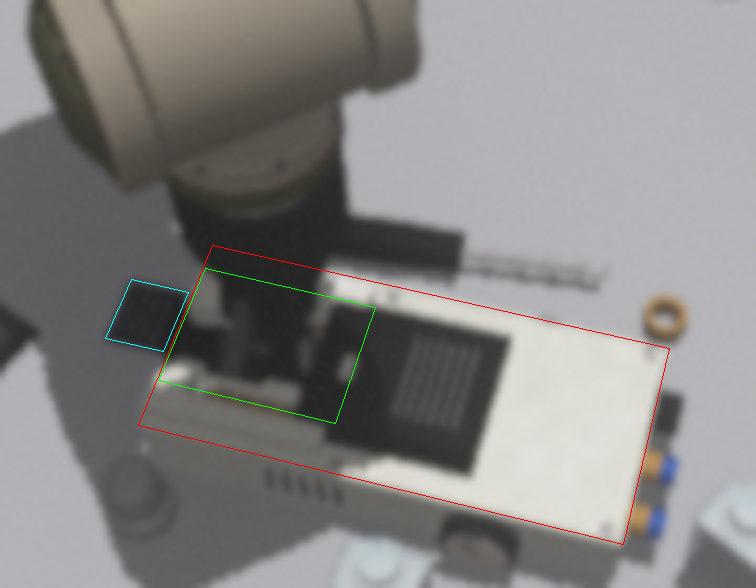

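The cover has slid about 70 mm and is still straight, with the leading edge at (511,338)–(470,475). The tab is back up and matches its rest outline. The last 32 mm follows.

```bash
python3 -m jog '[[-1,0,0.006,0,0],[-1,0,0.012,0,0],[-1,0,0.018,0,0],[-1,0,0.024,0,0],[-1,0,0.029,0,0],[-1,0,0.032,0,0],[-1,0,0.032,0,0]]'|grep -E 'pos|force';python3 -m jog '[[-1,0,-0.005,0,0],[-1,-0.02,-0.008,0,0],[-1,-0.06,-0.008,0,0],[-1,-0.1,-0.008,0,0],[-1,-0.14,-0.03,0.02,0],[-1,-0.14,-0.08,0.06,0],[-1,-0.14,-0.12,0.10,0],[-1,-0.14,-0.15,0.14,0],[-1,-0.14,-0.15,0.18,0],[-1,-0.14,-0.15,0.2,0],[-1,-0.14,-0.15,0.2,0]]'
python3 -c "
from h import *
show('scene','s12',(170,140,180,140),.102,f=4.2);show('top','t12',(230,110,200,150),.102)"
```

```text
position: [0.5864, 0.0201, 0.0327]
ft_force: [0.4, -0.7, -0.9]
time_s: 14.05
position: [0.583, -0.2337, 0.1718]
tool_rot: [[-0.0, 0.81, 0.587], [-0.0, 0.587, -0.81], [-1.0, -0.0, 0.0]]
ft_force: [-0.2, 1.3, -1.0]
grip_width: 0.0
```

View pics/s12.png

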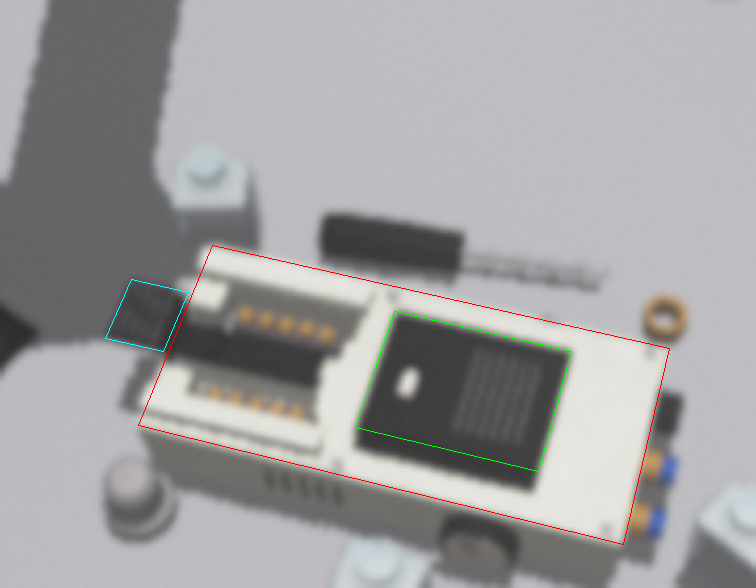

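View pics/t12.png

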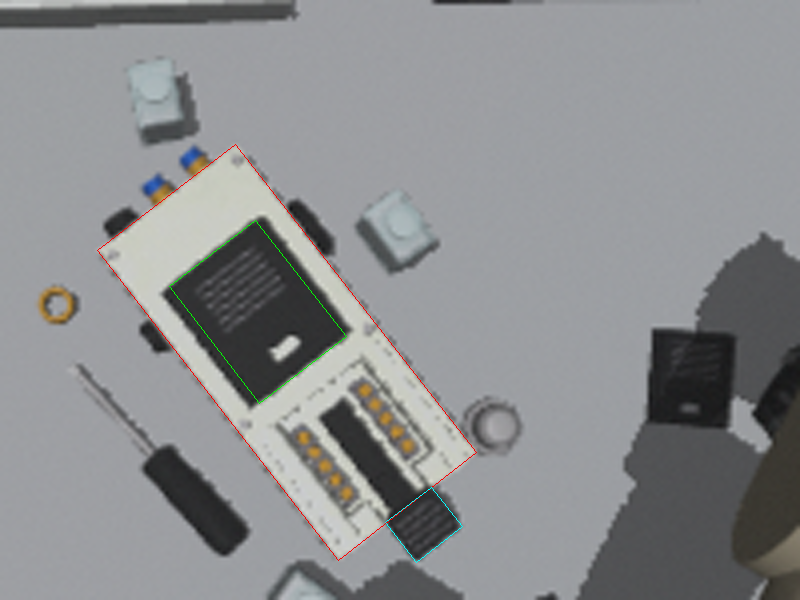

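The cover lies flat and square on the deck and fits the outline drawn at 102 mm of slide. The terminals are fully open, the tab is back at rest, the bystanders are where they were, and the arm is clear. I hand it in.

```bash
python3 -m jog '[[-1,0,0,0,0],[-1,0,0,0,0]]' | head -1; python3 -c "
from rig import env
print(env.close_job(), env.observe()['time_s'])"
```

```text
time_s: 14.35
the job is handed in; nothing more can be done
the job is handed in; nothing more can be done
```

I pressed the snap tab down with the shut fingertips and pushed the released cover about 102 mm towards the box's +x. I then lifted clear and handed the job in at about 14.4 s.

**Last checks:**
- In both views the cover lies flat and square on the deck. It fits the outline drawn at 102 mm of slide, inside the 88–149 mm window.
- The terminal compartment is completely open and the tab is back at rest.
- By eye, the bottles, die, screwdriver and collar in view stand where they did. The jar was outside the last crops.
- The arm touches nothing, and the highest force reading I saw was about 18 N, when I felt for the tab's stop.

**What disagreed:**
- **Fingertip position:** the fingertips were not 14 mm ahead of the reported TCP as stated. A first press attempt at the stated height met nothing.
- **How I corrected it:** the two cameras placed the tip about 26 mm behind the TCP, and contact with the tab's stop gave about 22 mm. I used the contact value for the press and push heights.
- **Sideways force:** during the press, before reaching the cover, there was an unexpected force of about 5–9 N towards -x. I took it as friction from the pad's arc, but did not confirm that.

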